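# Chock the spring pedal of a treadle clamp

### The arm

A 7-joint arm with a two-finger parallel gripper is mounted at the origin on a cart in front of the work surface, level with it; the furniture and walls round the work are solid. World frame = base frame: x ahead of the robot, y to its left, z up, the work surface at z = 0. Lengths are in m, angles in rad, forces in N, time in s.
With the tool pointing down it reaches from about 0.425 to 0.925 m from the base axis. Payload 6.8 kg.
Tool frame: the origin (TCP) lies at the very end of the fingers, on their centre line; the grasp point (between the pads) lies 19 mm behind it (robot.pinch_z is the distance from the TCP to the grasp point, in m); z points along the fingers, y is the line along which they close (so a half turn about z gives the same grasp; the last joint's range is limited). The gripper opens to 88 mm and grips with 3 to 60 N. Pads are 20 mm wide; open, the fingers measure 115 mm over their backs; the gripper's body (75 mm by 178 mm) begins 61 mm behind the grasp point.
Start: joints at [-1.312, 0.477, 0.022, 1.555, -0.011, 1.109, -0.083], TCP at [0.242, 0.63, 0.223] pointing down, gripper open.
Joint ranges: [-2.96, 2.96], [-0.34, 2.1], [-1.41, 1.46], [0.24, 2.44], [-1.37, 4.51], [0.17, 1.92], [-2.96, 2.96]. Speed limits (rad/s): [2.39, 2.39, 3.14, 3.14, 3.14, 3.14, 3.14].

### API

Orientations are given as a rotation vector (axis times angle).
In Python, from cell import sensors, grab_frame, calibration, sign_off, robot gives the robot as it stands.
- The arm moves only by the shell command python3 -m creep 'ROWS' [FORCE]. ROWS is JSON, a list of rows, each a list of 3 entries, a list of its own where there are three numbers: the shift along the tool's x, y, z in mm, then the turn, a rotation vector about the tool's x, y, z in rad, then the opening, from -1 (shut) to 1 (fully open), so that 0 is half open. A call has 1 to 10 rows; each row shifts and turns the commanded pose from where the row before left it, along the tool's axes as they then stand; what a row does not reach is not made up. A row lasts 1/8 s, in which the tool goes at most 62.5 mm and 10.7 degrees, less where a joint would pass 70% of its speed; a pose out of reach is approached as far as the arm can. A call with a gripper value outside its range is refused whole. The fingers move at their own pace and stop on an object; FORCE is the grip in N (left out, the last holds). Time passes only in rows, so rows that do not move let the fingers close. It gives the time, the measured TCP pose, the force, the opening and the grip force at its end, in the units of the state.
- sensors.observe(): the state, without advancing time (a new reading comes with each control period).
- grab_frame(name): name is "scene" or "top" or "wrist"; returns (picture, depth): 400x640x3 uint8, blue, green, red; 400x640 float32, m along the optical axis (not along the pixel's ray), 0 where there is no reading.
- calibration(name): a dict with "fov_y" (degrees; the focal length in pixels is half the picture's height over the tangent of half this angle, whatever the lens; pixels are square), "cx", "cy" (the principal point, pixels), "camera_from_world" (4x4, takes a point from world to camera coordinates). Camera axes: x right, y down, z forward; pixel columns grow to the right and rows downward; lengths in m; the calibration is good to about 2 mm. A picture is of the moment at which its call begins: read the wrist's pose just before it. calibration takes no time and is no camera call; for the wrist camera it gives the pose at the moment of the call.
- sign_off(): hands the job in; it is judged then, once.
The state is a dict: "t": time; "qpos": joint angles; "qvel": joint speeds; "joint_efforts": joint torques, N m; "tool_pos": TCP position; "eef_rot": TCP orientation; "contact_force": force on the tool from outside, world axes, zero at the start; "torque": the same for the moment, N m; "gripper_width": finger opening in m; "gripper_force": force on a finger pad.
Only numpy, scipy, OpenCV 4.12 (cv2) and the standard library are available. Lean on these libraries where they do the work, as an engineer would, in place of code of your own. Each camera call takes 0.05 s, during which the arm holds its last target. There are 200 camera calls.

### The job

Chock the blue treadle clamp open. Press its spring pedal fully down to its stop and, while it is down, slide the wooden block lengthwise and centrally under the yellow crossbar, lying flat on the pedal, until between a quarter and three quarters of the block's length is past the bar. Then let go, so that the block alone keeps the pedal down, and leave the white cup, the hammer and the black jar where they are.

Things in the scene. Friction and masses are not known exactly. Their poses are not given: they have to be found in the camera images.
- clamp: Blue treadle clamp, fixed to the bench, its front to the robot's left. Origin: centre of the underside of its base; x from the pedal's free end (front) to the column (back), z up. Base 225 (x -115 to 110) x 130 x 12 mm; hinge lugs at x 45; column from x 72 back; jaws on top up to z 235 open as the pedal goes down.
- head_nose (a point): Middle of the lower front edge of the clamp's solid overhanging head (x -70 to 110, y -40 to 40, z 150 to 200 mm of the clamp), above crossbar and pedal. A vertical gripper hits the head before the block is in: come from the front, tool leaning back to the front 30 to 45 degrees from vertical.
- crossbar (a point): Lowest point, at mid-length, of the fixed round yellow crossbar (12 mm diameter) over the pedal: x -20, y 0, z 61 mm of the clamp, same axes. It rests on posts 12 mm thick at y -50 and +50. Gap from pedal to bar: 27 mm high with the pedal at its stop, about 6 mm with it up.
- pedal (a joint): Spring pedal angle, rad: 0 released (sloping up to its free end), 0.30 at the stop (level, tread top at z 34 mm of the clamp). Plate with black ribbed tread, 66 mm wide, 145 long, hinged at x 45, z 30 mm. At its free end the spring pushes up 3.5 N released, 7 N at the stop; it springs back at once when let go.
- pedal_end (a point): Middle of the tread's top, 5 mm from the pedal's free end (which lies at x -100 mm of the clamp when pressed); moves with the pedal: about 76 mm above the bench when released, 34 mm at the stop.
- chock_center (a point): Centre (half-way up) of the loose dark hardwood block, 41 (x) x 70 (y, its long way) x 24 (z) mm, 50 to 100 g, lying flat left of the clamp. Held across its 41 mm near the end away from the clamp, tool leaning back, it can press the pedal down and then be slid under the bar; 3 mm to spare in height.
- tea_cup: Bystander: white cup 77 mm wide, 57 mm high, loose, beyond the clamp; origin under its centre.
- chasing_hammer: Bystander: hammer with wooden handle, 178 x 72 x 22 mm, lying loose right of the clamp; origin under its middle, handle along its x.
- glaze_jar: Bystander: squat black jar with brown rim, 80 mm diameter, 74 mm high, loose, standing beyond the block; origin under its centre.
There are look-alikes about, which are no part of the job. What is shaped like the part that bears chock_center but orange or purple is not meant.

How it is judged:
By the outcome, as a careful person would: the job done as asked, in the order asked, and still so for the second after the job is handed in, with the robot touching nothing.
It also fails if it takes over 51 s, if anything falls off the work surface, if the arm or the gripper's body presses on something with over 40 N, if the wrist force passes 120 N, or if a joint passes its speed limit or range.

## Working session

There is one attempt and no reset: what is moved stays moved. The work goes in short steps, Python scripts to look and compute and a shell command to move; the robot and the scene stay as the last step left them, time stands still between calls to the robot, and variables do not carry over. Pictures are saved under pics/ and viewed, at most 10 in all, crops included, and the job is handed in when it is done.

```bash
ls; mkdir -p pics; python3 - <<'E'
from cell import *
import cv2,numpy as np
print(sensors.observe())
for n in("scene","top"):
    p,d=grab_frame(n); cv2.imwrite(f"pics/{n}0.png",p); np.save(f"{n}0.npy",d); c=calibration(n); print(n,c["fov_y"],c["cx"],c["cy"],np.round(np.linalg.inv(c["camera_from_world"]),3).tolist())
E
```

```text
pics
{'t': 0.0, 'qpos': array([-1.31211538,  0.47779172,  0.02234836,  1.55646986, -0.01150104,
        1.10927636, -0.08310926]), 'qvel': array([ 6.02632795e-04, -1.61869547e-03,  5.67877918e-04,  2.16682046e-03,
       -1.15366266e-03,  7.15822818e-05, -2.51830991e-04]), 'joint_efforts': array([ 1.92714838e-04, -5.82855284e+01,  1.53508242e+00, -2.72607994e+01,
       -5.42517391e-02,  1.72361929e-02,  1.67258640e-04]), 'tool_pos': array([0.24186466, 0.62952624, 0.22167974]), 'eef_rot': array([-5.72872193e-01, -3.08871989e+00,  2.83749724e-03]), 'contact_force': array([ 0.12576153, -0.20339648,  0.81828832]), 'torque': array([-0.03455397,  0.00050521, -0.07115572]), 'gripper_force': 0.0, 'gripper_width': 0.08818719949676465}
scene 50.16612211270997 313.3396145363955 202.8481084728146 [[0.497, -0.484, 0.72, -0.27], [-0.867, -0.253, 0.428, -0.539], [-0.025, -0.838, -0.545, 0.743], [0.0, 0.0, 0.0, 1.0]]
top 53.87422444579862 320.00550438696126 201.97854825438617 [[0.002, -0.997, 0.073, 0.492], [-1.0, -0.003, -0.011, -0.035], [0.011, -0.073, -0.997, 1.224], [0.0, 0.0, 0.0, 1.0]]
```

View pics/scene0.png

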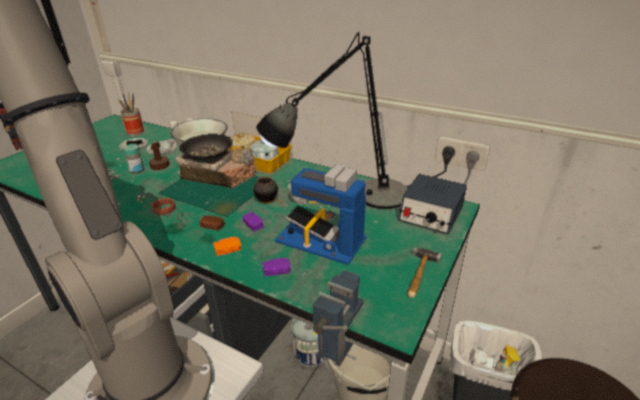

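View pics/top0.png

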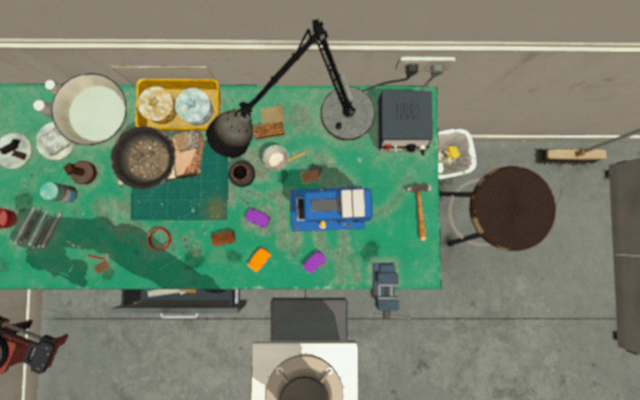

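The scene view shows the blue clamp at (325,215). Block-shaped things: dark brown at scene (212,222) / top (223,237), orange at scene (228,245) / top (259,260), purple at scene (252,221) and (277,267) / top (257,217) and (314,262), and a small brown piece behind the clamp at top (310,174). The dark brown one left of the clamp fits the description. I'll check it in a crop and measure it.

```bash
cat > h.py <<'E'
import numpy as np,cv2
from cell import *
def cam(n,c=None):
    c=c or calibration(n); f=200/np.tan(np.radians(c["fov_y"])/2); return c,f,np.linalg.inv(c["camera_from_world"])
def ray(n,uv,z,c=None):
    c,f,T=cam(n,c); uv=np.atleast_2d(uv).astype(float)
    d=np.c_[(uv[:,0]-c["cx"])/f,(uv[:,1]-c["cy"])/f,np.ones(len(uv))]@T[:3,:3].T; o=T[:3,3]
    return o+d*((z-o[2])/d[:,2])[:,None]
def cloud(n,d,c=None):
    c,f,T=cam(n,c); v,u=np.mgrid[:400,:640]
    P=np.stack([(u-c["cx"])/f*d,(v-c["cy"])/f*d,d],-1); return P@T[:3,:3].T+T[:3,3]
E
python3 - <<'E'
from h import *
p=cv2.imread("pics/top0.png"); d=np.load("top0.npy"); P=cloud("top",d)
cv2.imwrite("pics/crop0.png",cv2.resize(p[140:280,190:390],None,fx=4,fy=4,interpolation=cv2.INTER_CUBIC))
hsv=cv2.cvtColor(p,cv2.COLOR_BGR2HSV)
print(hsv[237,223],P[237,223],hsv[174,310],P[174,310],P[240,250])
sub=hsv[225:250,205:240].astype(int); m=((sub[...,0]<25)|(sub[...,0]>160))&(sub[...,1]>60)
k=cv2.connectedComponentsWithStats(m.astype(np.uint8))[1:]; i=1+np.argmax(k[1][1:,4]); 
v,u=np.nonzero(k[0]==i); r=cv2.minAreaRect(np.c_[u+205,v+225].astype(np.float32)); print("block",k[1][i],r)
print(np.round(ray("top",cv2.boxPoints(r),.024),4), ray("top",[r[0]],.024))
m=((hsv[...,0]>100)&(hsv[...,0]<122)&(hsv[...,1]>150)).astype(np.uint8); k=cv2.connectedComponentsWithStats(m); i=1+np.argmax(k[2][1:,4]); print(k[2][i])
M=k[1]==i; Z=P[...,2]
for lo,hi in((.0,.025),(.14,.175),(.19,.21)):
    q=M&(Z>lo)&(Z<hi); X=P[q][:,:2]; print(lo,q.sum(),np.median(P[q][:,2]) if q.sum() else 0, X.min(0) if q.sum() else 0,X.max(0) if q.sum() else 0, cv2.minAreaRect(X.astype(np.float32)) if q.sum()>5 else 0)
y=(hsv[...,0]>20)&(hsv[...,0]<35)&(hsv[...,1]>140); y[:180]=0;y[245:]=0;y[:,:280]=0;y[:,380:]=0
print("yellow",np.argwhere(y)[:,::-1].tolist()[:30],P[y][:10])
E
```

```text
[ 13 184 118] [0.4719419  0.24538821 0.02321067] [ 13 135 104] [ 0.66834715 -0.01707485  0.00283944] [ 0.46241414  0.16808333 -0.0039444 ]
block [  6   6  24  15 277] ((222.6346435546875, 237.673095703125), (12.551432609558105, 22.553356170654297), 78.69007110595703)
[[0.4817 0.2836 0.024 ]
 [0.4953 0.2171 0.024 ]
 [0.4581 0.2089 0.024 ]
 [0.4447 0.2754 0.024 ]] [[0.46992233 0.24626613 0.024     ]]
[ 291  188   81   43 1565]
0.0 613 0.012398749682529298 [ 0.49361645 -0.18130593] [0.623835   0.04157287] ((0.5597891211509705, -0.06920109689235687), (0.12596847116947174, 0.21950478851795197), 2.603281021118164)
0.14 20 0.15559238659612518 [ 0.52078225 -0.17983678] [ 0.52583381 -0.1500373 ] ((0.5227078795433044, -0.16500936448574066), (0.00414623785763979, 0.029704753309488297), 4.683634281158447)
0.19 865 0.199968300421433 [ 0.51942851 -0.17994686] [ 0.60132547 -0.00429549] ((0.5618186593055725, -0.09174226224422455), (0.07992421835660934, 0.17547708749771118), 2.535983085632324)
yellow [[321, 222], [322, 222], [323, 222], [321, 223], [322, 223], [323, 223], [324, 223], [321, 224], [322, 224], [323, 224], [324, 224], [322, 225], [323, 225], [322, 226]] [[ 0.51714433 -0.05088595  0.06701559]
 [ 0.51697878 -0.05369321  0.07484705]
 [ 0.51693078 -0.0565621   0.07735775]
 [ 0.51418602 -0.05087374  0.06834051]
 [ 0.51405104 -0.05368617  0.07561939]
 [ 0.51416279 -0.05670172  0.07029096]
 [ 0.51416198 -0.05962047  0.07071346]
 [ 0.51129195 -0.05090778  0.0663513 ]
 [ 0.51114989 -0.05370003  0.07512445]
 [ 0.51124203 -0.0567096   0.07014929]]
```

View pics/crop0.png

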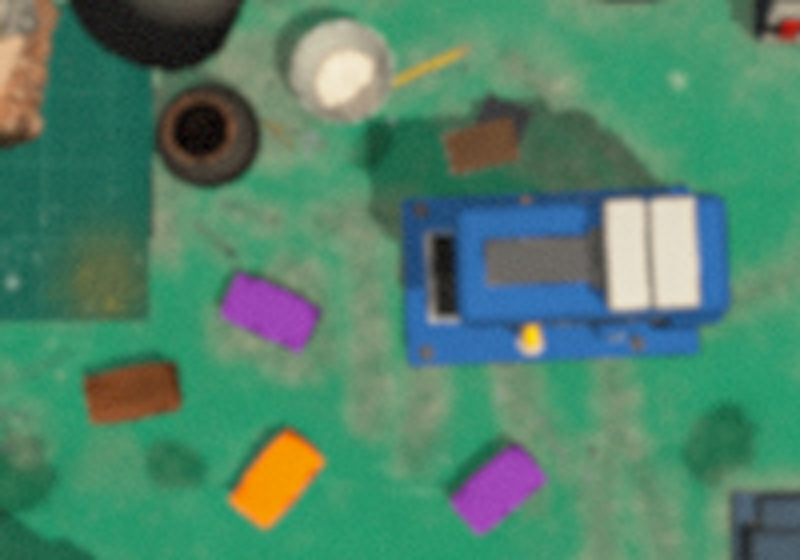

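The crop shows the dark-brown block at (132,392). It isn't the orange or purple ones, and the brown thing at (482,147) is flat on the bench. The clamp's pedal end faces left at (443,277), with the yellow post at (530,338). The block is at about (0.470, 0.246) and the clamp origin at about (0.561, -0.0715), and the measured sizes match those given.

```bash
cat >> h.py <<'E'
from scipy.spatial.transform import Rotation as Ro
O=np.array([.561,-.0715,0]); CX=np.array([.044,-.999,0]); CY=np.array([.999,.044,0])
def W(x,y,z): return O+(x*CX+y*CY)/1000+np.array([0,0,z/1000])
def Rt(u,th):
    u=np.array([u[0],u[1],0.]);u/=np.linalg.norm(u); th=np.radians(th)
    z=np.sin(th)*u-np.array([0,0,np.cos(th)]); y=np.cross([0,0,1.],u); y=y if y[0]>0 else -y
    return np.c_[np.cross(y,z),y,z]
def plan(p,R,s=None):
    s=s or sensors.observe(); R0=Ro.from_rotvec(s["eef_rot"]).as_matrix()
    print("pos",np.round(s["tool_pos"],4),"shift mm in present axes",np.round(R0.T@(p-s["tool_pos"])*1000,1),"| turn",np.round(Ro.from_matrix(R0.T@R).as_rotvec(),3),"| shift in target axes",np.round(R.T@(p-s["tool_pos"])*1000,1))
BU=np.array([.2,-.98,0]); BC=np.array([.470,.246,0])
G=BC-.018*BU+np.array([0,0,.010])
E
python3 -c "
from h import *
R=Rt(BU,42); plan(G-.10*R[:,2],R); print(G)"
```

```text
pos [0.2419 0.6296 0.2218] shift mm in present axes [-304.8 -204.5  137.8] | turn [ 0.366 -0.669  0.956] | shift in target axes [-158.1  146.8  327.4]
[0.4664  0.26364 0.01   ]
```

```bash
python3 -m creep '[[[-38,-25,10],[0,0,0],1],[[-38,-25,10],[0,0,0],1],[[-38,-25,10],[0,0,0],1],[[-38,-25,10],[0,0,0],1],[[-38,-25,10],[0,0,0],1],[[-38,-25,10],[0,0,0],1],[[-38,-25,10],[0,0,0],1],[[-38,-25,10],[0,0,0],1],[[0,0,0],[0,0,0],1]]'
python3 -m creep '[[[0,0,0],[0.037,-0.067,0.096],1],[[0,0,0],[0.037,-0.067,0.096],1],[[0,0,0],[0.037,-0.067,0.096],1],[[0,0,0],[0.037,-0.067,0.096],1],[[0,0,0],[0.037,-0.067,0.096],1],[[0,0,0],[0.037,-0.067,0.096],1],[[0,0,0],[0.037,-0.067,0.096],1],[[0,0,0],[0.037,-0.067,0.096],1],[[0,0,0],[0.037,-0.067,0.096],1],[[0,0,0],[0.037,-0.067,0.096],1]]'
python3 -m creep '[[[0,0,0],[0,0,0],1]]'
python3 - <<'E'
from h import *
R=Rt(BU,42); plan(G-.10*R[:,2],R); print(sensors.observe()["qpos"].round(2))
c=calibration("wrist"); p,d=grab_frame("wrist"); cv2.imwrite("pics/w1.png",p); np.save("w1.npy",d); np.save("w1c.npy",c,allow_pickle=True)
E
```

```text
t: 1.23
tool_pos: [0.4561, 0.3298, 0.1417]
eef_rot: [0.584, 3.087, -0.005]
contact_force: [-1.5, -0.3, 0.6]
gripper_width: 0.0876
gripper_force: 0.0
t: 2.48
tool_pos: [0.4528, 0.3361, 0.1422]
eef_rot: [1.589, 1.935, -0.612]
contact_force: [0.4, -0.7, 0.1]
gripper_width: 0.0876
gripper_force: 0.0
t: 2.6
tool_pos: [0.453, 0.3364, 0.1411]
eef_rot: [1.584, 1.941, -0.613]
contact_force: [-0.6, 0.6, 0.4]
gripper_width: 0.0878
gripper_force: 0.0
pos [0.453  0.3364 0.1411] shift mm in present axes [32.9 -1.3 46.9] | turn [-0.002  0.002  0.001] | shift in target axes [32.8 -1.4 46.9]
[-1.36  0.74  0.5   1.66  0.22  1.32 -0.8 ]
```

View pics/w1.png

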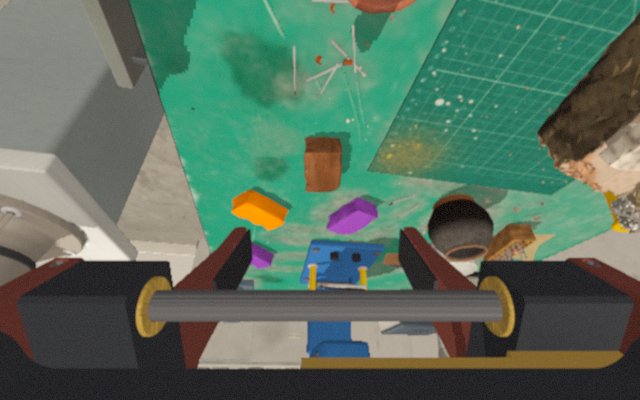

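The wrist view shows the brown block at (323,164), aligned with the fingers. The clamp is at (342,280), with yellow posts at (312,277) and (362,277). I'll refine both positions from this view.

```bash
python3 - <<'E'
from h import *
p=cv2.imread("pics/w1.png"); d=np.load("w1.npy"); c=np.load("w1c.npy",allow_pickle=True).item(); print({k:c[k] for k in("fov_y","cx","cy")})
P=cloud("wrist",d,c); hsv=cv2.cvtColor(p,cv2.COLOR_BGR2HSV).astype(int)
w=np.zeros((400,640),bool); w[125:205,290:355]=1
m=w&((hsv[...,0]<20)|(hsv[...,0]>165))&(hsv[...,1]>110)
q=m&(abs(P[...,2]-.024)<.006); X=P[q]; r=cv2.minAreaRect(X[:,:2].astype(np.float32)); print("block n",q.sum(),X[:,2].mean(),r)
w[:]=0; w[255:295,300:375]=1
y=w&(hsv[...,0]>18)&(hsv[...,0]<36)&(hsv[...,1]>150)
k=cv2.connectedComponentsWithStats(y.astype(np.uint8))
for i in range(1,k[0]):
    if k[2][i,4]>15: print(k[2][i],k[3][i].round(1),np.median(P[k[1]==i],0).round(4),P[k[1]==i].min(0).round(4),P[k[1]==i].max(0).round(4))
print("jar/ground z",P[100,250])
E
```

```text
{'fov_y': 68.44720574928758, 'cx': 324.71505535571004, 'cy': 199.0653823771733}
block n 1417 0.022654187466326567 ((0.46681392192840576, 0.25179582834243774), (0.037915319204330444, 0.06868647038936615), 10.685943603515625)
[310 266   6  24 114] [312.3 278.6] [ 0.5059 -0.0489  0.0398] [ 0.42   -0.1132  0.0163] [0.5224 0.4953 0.2123]
[360 269   6  16  80] [362.9 276.4] [ 0.605  -0.0442  0.0309] [ 0.6004 -0.0476  0.0162] [ 0.6113 -0.0421  0.0467]
jar/ground z [3.89278962e-01 3.14167715e-01 2.41524151e-04]
```

```bash
sed -i 's/^O=.*; CX=/O=np.array([.5585,-.072,0]); CX=/; s/BC=np.array(.*/BC=np.array([.468,.249,0])/; s/^BU=np.array(\[.2,-.98,0\])/BU=np.array([.19,-.982,0])/' h.py; python3 -c "
from h import *
R=Rt(BU,42); plan(G,R); print(G,BC,BU,O)"
```

```text
pos [0.4534 0.3355 0.1418] shift mm in present axes [ 36.6  -2.5 144.5] | turn [0.005 0.001 0.008] | shift in target axes [ 36.4  -2.1 144.6]
[0.46458  0.266676 0.01    ] [0.468 0.249 0.   ] [ 0.19  -0.982  0.   ] [ 0.5585 -0.072   0.    ]
```

```bash
python3 -m creep '[[[12,-1,10],[0,0,0],1],[[12,-1,15],[0,0,0],1],[[12,0,20],[0,0,0],1],[[0,0,25],[0,0,0],1],[[0,0,25],[0,0,0],1],[[0,0,20],[0,0,0],1],[[0,0,15],[0,0,0],1],[[0,0,8],[0,0,0],1],[[0,0,0],[0,0,0],1]]'
python3 -c "
from h import *
plan(G,Rt(BU,42))"
```

```text
t: 3.78
tool_pos: [0.4648, 0.2692, 0.0158]
eef_rot: [1.589, 1.937, -0.613]
contact_force: [-0.2, -0.0, 0.3]
gripper_width: 0.0875
gripper_force: 0.0
pos [0.4648 0.2692 0.0158] shift mm in present axes [ 2.1 -0.7  6. ] | turn [0.003 0.002 0.005] | shift in target axes [ 2.1 -0.7  6. ]
```

```bash
python3 -m creep '[[[1,0,3],[0,0,0],1],[[1,0,3],[0,0,0],1],[[0,0,0],[0,0,0],1],[[0,0,0],[0,0,0],-1],[[0,0,0],[0,0,0],-1],[[0,0,0],[0,0,0],-1],[[0,0,0],[0,0,0],-1],[[0,0,0],[0,0,0],-1],[[0,0,0],[0,0,0],-1],[[0,0,0],[0,0,0],-1]]' 50
python3 -c "
from h import *
plan(G,Rt(BU,42))"
```

```text
t: 5.03
tool_pos: [0.4654, 0.267, 0.0103]
eef_rot: [1.589, 1.937, -0.612]
contact_force: [0.2, -0.0, -0.3]
gripper_width: 0.0406
gripper_force: 49.9
pos [0.4654 0.267  0.0103] shift mm in present axes [ 0.1 -0.9  0.4] | turn [0.003 0.002 0.004] | shift in target axes [ 0.1 -0.9  0.4]
```

```bash
python3 -m creep '[[[-12,0,-13],[0,0,0],-1],[[-18,0,-20],[0,0,0],-1],[[-18,0,-20],[0,0,0],-1],[[-18,0,-20],[0,0,0],-1],[[-14,0,-15],[0,0,0],-1],[[0,0,0],[0,0,0],-1],[[0,0,0],[0,0,0],-1]]'
python3 - <<'E'
from h import *
R=Rt(CX,42); plan(W(-165,0,107),R); print("then",R.T@CX*72)
c=calibration("wrist"); p,d=grab_frame("wrist"); cv2.imwrite("pics/w2.png",p); np.save("w2.npy",d); np.save("w2c.npy",c,allow_pickle=True)
s=sensors.observe()
P=cloud("wrist",d,c); hsv=cv2.cvtColor(p,cv2.COLOR_BGR2HSV).astype(int)
m=((hsv[...,0]<20)|(hsv[...,0]>165))&(hsv[...,1]>110)&(abs((P-s["tool_pos"])[...,2])<.035)&(np.linalg.norm((P-s["tool_pos"])[...,:2],axis=-1)<.075)
R0=Ro.from_rotvec(s["eef_rot"]).as_matrix(); u=np.array([R0[0,2],R0[1,2],0]);u/=np.linalg.norm(u)
Q=P[m]-s["tool_pos"]; A=np.c_[Q@u,Q@R0[:,1],Q[:,2]]; print(m.sum(),np.percentile(A,[1,5,50,95,99],axis=0).round(4).tolist())
E
```

```text
t: 5.9
tool_pos: [0.4651, 0.2665, 0.1287]
eef_rot: [1.589, 1.938, -0.613]
contact_force: [0.7, -0.1, -1.0]
gripper_width: 0.0407
gripper_force: 49.9
pos [0.4651 0.2665 0.1287] shift mm in present axes [-124.4   50.5  141.5] | turn [0.101 0.002 0.114] | shift in target axes [-117.2   78.4  134.8]
then [-5.35047420e+01 -1.40071865e-16  4.81758860e+01]
6155 [[-0.0458, -0.03, -0.008], [-0.0426, -0.0275, -0.0056], [-0.0167, -0.0011, 0.0119], [0.0316, 0.026, 0.0307], [0.0449, 0.0287, 0.034]]
```

View pics/w2.png

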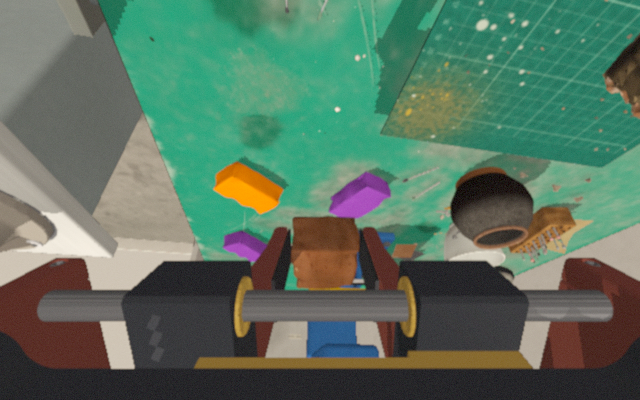

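The block (290–358, 216–288) sits centred between the fingers. I'll work out where its rear end is relative to the TCP.

```bash
python3 - <<'E'
from h import *
d=np.load("w2.npy"); c=np.load("w2c.npy",allow_pickle=True).item(); s=sensors.observe()
P=cloud("wrist",d,c); R0=Ro.from_rotvec(s["eef_rot"]).as_matrix(); u=np.array([R0[0,2],R0[1,2],0]);u/=np.linalg.norm(u)
A=P-s["tool_pos"]; A=np.stack([A@u,A@R0[:,1],A[...,2]],-1)*1000
for v in range(212,292,6): print(v,A[v,310].round(1),A[v,325].round(1),A[v,340].round(1))
E
```

```text
212 [ 183.9  -20.7 -128.1] [ 183.4   -0.3 -127.8] [ 144.6   17.7 -105.5]
218 [-17.7  -9.   -8. ] [-17.4  -0.6  -8.2] [-16.3   7.9  -8.8]
224 [-16.8  -8.9  -4.7] [-18.5  -0.6  -3.8] [-17.    7.8  -4.6]
230 [-17.4  -8.8  -0.7] [-18.8  -0.6  -0. ] [-17.2   7.7  -0.8]
236 [-17.4  -8.7   2.9] [-17.4  -0.6   2.9] [-16.2   7.6   2.3]
242 [-17.3  -8.6   6.4] [-18.5  -0.6   6.9] [-17.6   7.4   6.5]
248 [-17.4  -8.5   9.9] [-17.7  -0.6  10. ] [-17.2   7.4   9.8]
254 [-15.3  -8.5  12.4] [-15.   -0.6  12.3] [-15.    7.4  12.3]
260 [-7.3 -8.9 12.7] [-6.6 -0.6 12.4] [-5.3  7.8 11.9]
266 [ 1.5 -9.2 13. ] [ 0.3 -0.6 13.4] [ 1.7  8.1 12.9]
272 [13.3 -9.7 12.6] [11.6 -0.6 13.1] [11.6  8.5 13.1]
278 [ 24.8 -10.2  12.7] [23.6 -0.5 13.1] [23.2  9.  13.1]
284 [ 39.3 -10.8  12.3] [36.4 -0.5 13.1] [36.1  9.6 13.2]
290 [-82.1  -4.7  49.6] [-82.5  -0.7  49.7] [-81.9   3.4  49.5]
```

```bash
python3 -m creep '[[[0,0,0],[0.034,0.001,0.038],-1],[[0,0,0],[0.034,0.001,0.038],-1],[[0,0,0],[0.034,0.001,0.038],-1],[[-18,12,21],[0,0,0],-1],[[-22,15,25],[0,0,0],-1],[[-22,15,25],[0,0,0],-1],[[-22,15,25],[0,0,0],-1],[[-20,13,23],[0,0,0],-1],[[-13,8,16],[0,0,0],-1],[[0,0,0],[0,0,0],-1]]'
python3 - <<'E'
from h import *
R=Rt(CX,42); plan(W(-165,0,107),R)
c=calibration("wrist"); p,d=grab_frame("wrist"); cv2.imwrite("pics/w3.png",p)
s=sensors.observe(); P=cloud("wrist",d,c)
hsv=cv2.cvtColor(p,cv2.COLOR_BGR2HSV).astype(int); y=(hsv[...,0]>18)&(hsv[...,0]<36)&(hsv[...,1]>150)&(abs(P[...,2]-.04)<.06)&(np.linalg.norm(P[...,:2]-O[:2],axis=-1)<.12)
k=cv2.connectedComponentsWithStats(y.astype(np.uint8))
for i in range(1,k[0]):
    if k[2][i,4]>12: print(k[2][i],np.median(P[k[1]==i],0).round(4),P[k[1]==i].min(0).round(4),P[k[1]==i].max(0).round(4))
E
```

```text
t: 7.2
tool_pos: [0.5512, 0.0911, 0.107]
eef_rot: [1.754, 1.825, -0.673]
contact_force: [-0.2, -0.3, -0.3]
gripper_width: 0.0405
gripper_force: 49.9
pos [0.5512 0.0911 0.107 ] shift mm in present axes [ 1.3  0.1 -1.2] | turn [-0.003 -0.    -0.003] | shift in target axes [ 1.3  0.1 -1.2]
[278 220   9   7  56] [ 0.5072 -0.0483  0.0198] [ 0.5022 -0.0508  0.0157] [ 0.5114 -0.0466  0.0244]
[364 220   9   7  61] [ 0.6053 -0.0438  0.0204] [ 0.6009 -0.0466  0.0156] [ 0.6104 -0.0419  0.0245]
[356 259   5  11  28] [ 0.5911 -0.0456  0.0704] [ 0.5893 -0.0493  0.0629] [ 0.5934 -0.0434  0.0732]
[289 264   4   6  17] [ 0.5203 -0.0493  0.0719] [ 0.5181 -0.052   0.0688] [ 0.5214 -0.0472  0.0732]
```

View pics/w3.png

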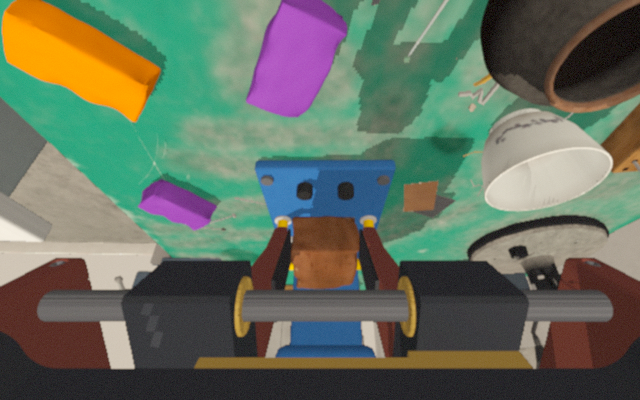

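The wrist view shows the block (293–358, 217–287) in line with the base, whose corners are at (258,160) and (395,160). The posts' feet are at (282,223) and (368,223). The lateral error is about 1 mm. Next I go forward over the pedal end.

```bash
sed -i 's/^O=np.array(\[.5585/O=np.array([.5576/' h.py
python3 -m creep '[[[-10,0,9],[0,0,0],-1],[[-14,0,12],[0,0,0],-1],[[-14,-1,12],[0,0,0],-1],[[-10,0,9],[0,0,0],-1],[[-5,0,5],[0,0,0],-1],[[0,0,0],[0,0,0],-1],[[0,0,0],[0,0,0],-1]]'
python3 -c "
from h import *
R=Rt(CX,42); plan(W(-93,0,107),R); plan(W(-93,0,45),R)"
```

```text
t: 8.12
tool_pos: [0.5535, 0.0229, 0.1072]
eef_rot: [1.75, 1.83, -0.67]
contact_force: [-0.1, 0.9, -0.9]
gripper_width: 0.0404
gripper_force: 49.9
pos [0.5535 0.0229 0.1072] shift mm in present axes [-1.3 -0.1  1.5] | turn [ 0.    -0.002  0.   ] | shift in target axes [-1.3 -0.1  1.5]
pos [0.5535 0.0229 0.1072] shift mm in present axes [40.1 -0.1 47.6] | turn [ 0.    -0.002  0.   ] | shift in target axes [40.1 -0.1 47.6]
```

Press down in stages.

```bash
python3 -m creep '[[[5,0,6],[0,0,0],-1],[[7,0,8],[0,0,0],-1],[[6,0,7],[0,0,0],-1],[[6,0,7],[0,0,0],-1],[[5,0,6],[0,0,0],-1],[[0,0,0],[0,0,0],-1]]'
python3 -c "
from h import *
R=Rt(CX,42); plan(W(-93,0,45),R)"
```

```text
t: 8.88
tool_pos: [0.5534, 0.021, 0.0624]
eef_rot: [1.75, 1.829, -0.671]
contact_force: [-0.7, 2.8, 4.2]
gripper_width: 0.0405
gripper_force: 49.9
pos [0.5534 0.021  0.0624] shift mm in present axes [11.5  0.1 13. ] | turn [-0.    -0.001  0.   ] | shift in target axes [11.5  0.1 13. ]
```

```bash
python3 -m creep '[[[4,0,4.5],[0,0,0],-1],[[4,0,4.5],[0,0,0],-1],[[3,0,3],[0,0,0],-1],[[1,0,1],[0,0,0],-1],[[0,0,0],[0,0,0],-1]]'
python3 -m creep '[[[1,0,1],[0,0,0],-1],[[0,0,0],[0,0,0],-1]]'
python3 -c "
from h import *
R=Rt(CX,42); plan(W(-93,0,45),R)"
```

```text
t: 9.5
tool_pos: [0.5535, 0.0213, 0.0451]
eef_rot: [1.751, 1.829, -0.67]
contact_force: [1.0, 3.1, 4.9]
gripper_width: 0.0405
gripper_force: 49.9
t: 9.75
tool_pos: [0.5535, 0.0213, 0.0442]
eef_rot: [1.751, 1.828, -0.671]
contact_force: [-0.0, 3.6, 8.5]
gripper_width: 0.0403
gripper_force: 49.9
pos [0.5535 0.0213 0.0442] shift mm in present axes [-0.9 -0.  -0.3] | turn [-0.    -0.001 -0.001] | shift in target axes [-0.9 -0.  -0.3]
```

```bash
python3 -m creep '[[[1,0,1],[0,0,0],-1],[[0,0,0],[0,0,0],-1]]'
cat > blk.py <<'E'
from h import *
c=calibration("wrist"); s=sensors.observe(); p,d=grab_frame("wrist"); cv2.imwrite("pics/wl.png",p); P=cloud("wrist",d,c)
R0=Ro.from_rotvec(s["eef_rot"]).as_matrix(); u=CX/np.linalg.norm(CX)
A=P-s["tool_pos"]; A=np.stack([A@u,A@R0[:,1],A[...,2]],-1)*1000
for v in range(218,292,6): print(v,A[v,318:333].mean(0).round(1),end=" ")
print(); plan(W(-20+32-70+17.4,0,44),Rt(CX,42))
E
python3 blk.py
```

```text
t: 10.0
tool_pos: [0.5536, 0.0214, 0.0437]
eef_rot: [1.75, 1.827, -0.672]
contact_force: [-3.4, 7.2, 16.3]
gripper_width: 0.0404
gripper_force: 49.9
218 [-26.9  -0.7  -3. ] 224 [-17.4  -0.6  -4.5] 230 [-17.6  -0.6  -0.7] 236 [-17.1  -0.6   2.7] 242 [-17.3  -0.6   6.3] 248 [-17.3  -0.6   9.8] 254 [-15.2  -0.6  12.3] 260 [-7.2 -0.6 12.6] 266 [ 2.4 -0.6 12.5] 272 [11.2 -0.6 13.1] 278 [22.4 -0.6 13.3] 284 [35.6 -0.6 13.2] 290 [-82.2  -0.7  49.6] 
pos [0.5536 0.0214 0.0438] shift mm in present axes [-39.4  -0.1  35.2] | turn [-0.    -0.    -0.001] | shift in target axes [-39.4  -0.1  35.2]
```

```bash
python3 -m creep '[[[-3.7,0,3.3],[0,0,0],-1],[[-3.7,0,3.3],[0,0,0],-1],[[-3.7,0,3.3],[0,0,0],-1],[[-3.7,0,3.3],[0,0,0],-1],[[-3.7,0,3.3],[0,0,0],-1],[[0,0,0],[0,0,0],-1]]'
python3 blk.py
```

```text
t: 10.8
tool_pos: [0.5562, -0.0029, 0.044]
eef_rot: [1.749, 1.828, -0.668]
contact_force: [1.7, 5.8, 15.3]
gripper_width: 0.0404
gripper_force: 49.9
218 [-17.4  -0.6  -8.2] 224 [-17.3  -0.6  -4.5] 230 [-17.1  -0.6  -0.9] 236 [-17.2  -0.6   2.8] 242 [-16.9  -0.6   6.1] 248 [-17.3  -0.6   9.8] 254 [-15.4  -0.6  12.3] 260 [-7.  -0.6 12.5] 266 [ 2.3 -0.6 12.6] 272 [11.6 -0.6 13. ] 278 [22.8 -0.6 13.1] 284 [35.6 -0.6 13.1] 290 [-82.2  -0.7  49.7] 
pos [ 0.5562 -0.0029  0.044 ] shift mm in present axes [-21.2  -1.7  19. ] | turn [ 0.002 -0.001 -0.001] | shift in target axes [-21.2  -1.6  19.1]
```

```bash
python3 -m creep '[[[-3.7,-0.5,3.3],[0,0,0],-1],[[-3.7,-0.5,3.3],[0,0,0],-1],[[-3.7,-0.4,3.3],[0,0,0],-1],[[0,0,0],[0,0,0],-1]]'
python3 -m creep '[[[-3.7,0,3.3],[0,0,0],-1],[[-3.7,0,3.3],[0,0,0],-1],[[-3,0,2.7],[0,0,0],-1],[[0,0,0],[0,0,0],-1],[[0,0,0],[0,0,0],-1]]'
python3 blk.py
```

```text
t: 11.35
tool_pos: [0.5556, -0.0179, 0.0441]
eef_rot: [1.749, 1.828, -0.667]
contact_force: [2.3, 6.7, 14.5]
gripper_width: 0.0402
gripper_force: 49.9
t: 11.98
tool_pos: [0.5562, -0.0316, 0.0441]
eef_rot: [1.749, 1.828, -0.668]
contact_force: [2.4, 8.3, 17.6]
gripper_width: 0.0405
gripper_force: 49.9
218 [-17.2  -0.6  -8.4] 224 [-17.1  -0.6  -4.6] 230 [-17.5  -0.6  -0.7] 236 [-17.3  -0.6   2.8] 242 [-17.2  -0.6   6.3] 248 [-17.3  -0.6   9.8] 254 [-15.5  -0.6  12.4] 260 [-7.3 -0.6 12.6] 266 [ 2.5 -0.6 12.5] 272 [11.6 -0.6 13. ] 278 [22.7 -0.6 13.1] 284 [14.9 -0.6 19.3] 290 [-81.8  -0.7  49.6] 
pos [ 0.5562 -0.0316  0.0441] shift mm in present axes [ 0.2 -0.4 -0.1] | turn [ 0.003 -0.001 -0.001] | shift in target axes [ 0.2 -0.4 -0.1]
```

View pics/wl.png

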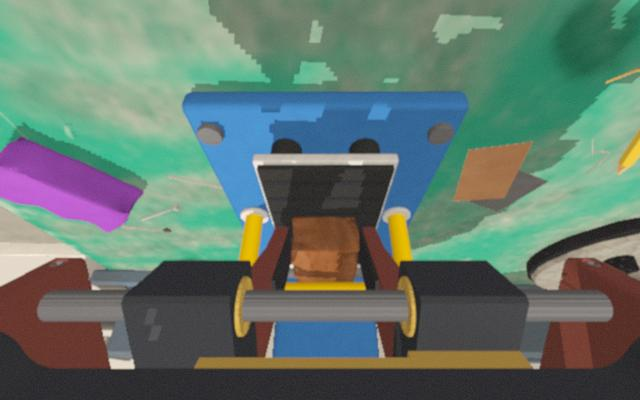

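The view shows the block (290–358, 217–282) lying on the tread between the posts, with the yellow bar across its front at row 286. It is centred between the posts at (254,225) and (398,225), with about 32 mm past the bar. I'll ease up, open and withdraw.

```bash
python3 -m creep '[[[-1,0,-1],[0,0,0],-1],[[-1,0,-1.2],[0,0,0],-1],[[0,0,0],[0,0,0],-1]]'
python3 -m creep '[[[0,0,0],[0,0,0],0.36],[[0,0,0],[0,0,0],0.36],[[0,0,0],[0,0,0],0.36],[[0,0,0],[0,0,0],0.36]]'
python3 blk.py
```

```text
t: 12.4
tool_pos: [0.5555, -0.0324, 0.0462]
eef_rot: [1.75, 1.828, -0.668]
contact_force: [2.9, 2.7, 7.5]
gripper_width: 0.0403
gripper_force: 49.9
t: 12.9
tool_pos: [0.5516, -0.0339, 0.0453]
eef_rot: [1.753, 1.827, -0.678]
contact_force: [-4.0, 1.0, 6.8]
gripper_width: 0.0595
gripper_force: 3.2
218 [-22.4  -0.6  -5.5] 224 [-18.6  -0.6  -3.8] 230 [-18.1  -0.6  -0.4] 236 [-18.1  -0.6   3.2] 242 [-17.6  -0.6   6.4] 248 [-27.1  -0.8  13.9] 254 [-17.4  -0.6  13.1] 260 [-16.2  -0.6  15.9] 266 [-7.4 -0.6 16. ] 272 [-7.  -0.6 19.2] 278 [15.7 -0.6 15.4] 284 [11.6 -0.6 20.3] 290 [-82.2  -0.7  49.5] 
pos [ 0.5516 -0.0339  0.0453] shift mm in present axes [ 2.6  4.3 -0.5] | turn [-0.006  0.001 -0.   ] | shift in target axes [ 2.6  4.3 -0.5]
```

```bash
python3 -c "
import cv2
p=cv2.imread('pics/wl.png'); cv2.imwrite('pics/wc.png',cv2.resize(p[130:310,200:450],None,fx=3,fy=3,interpolation=cv2.INTER_CUBIC))"
```

```text
(no output)
```

View pics/wc.png

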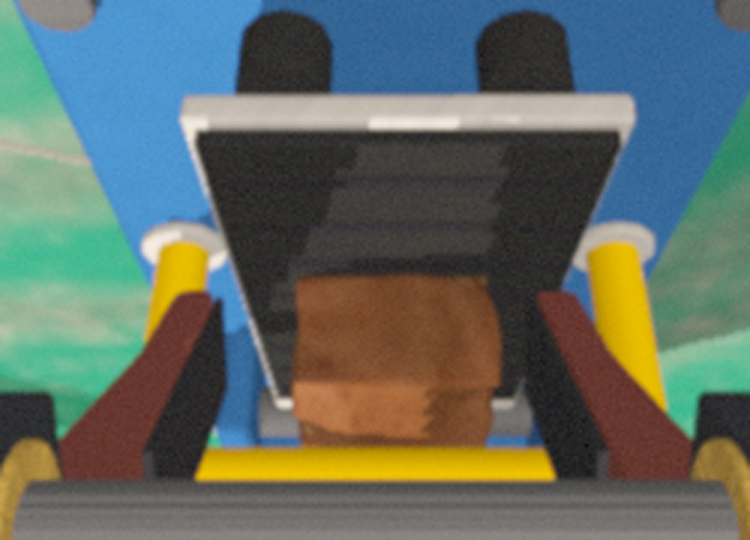

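The block is free of both fingers, and the pedal has lifted it against the bar. The right fingertip at (560,340) just grazes the tread edge. I'll withdraw straight back along the tool.

```bash
python3 -m creep '[[[0,0,-3],[0,0,0],0.36],[[0,0,-6],[0,0,0],0.36],[[0,0,-10],[0,0,0],0.36],[[0,0,-15],[0,0,0],0.36],[[0,0,-20],[0,0,0],0.36],[[0,0,-30],[0,0,0],0.36],[[0,0,-30],[0,0,0],0.36],[[0,0,-30],[0,0,0],0.36],[[0,0,0],[0,0,0],0.36],[[0,0,0],[0,0,0],0.36]]'
python3 - <<'E'
from h import *
c=calibration("wrist"); s=sensors.observe(); p,d=grab_frame("wrist"); P=cloud("wrist",d,c); cv2.imwrite("pics/w5.png",p)
q,_=grab_frame("scene"); q=cv2.resize(q[150:290,255:455],(800,560)); cv2.imwrite("pics/s5.png",q)
hsv=cv2.cvtColor(p,cv2.COLOR_BGR2HSV).astype(int); A=(P-O); A=np.stack([A@CX,A@CY,A[...,2]],-1)*1000
m=((hsv[...,0]<20)|(hsv[...,0]>165))&(hsv[...,1]>90)&(A[...,0]>-95)&(A[...,0]<-20)&(abs(A[...,1])<30)&(A[...,2]>40)&(A[...,2]<66)
print(m.sum(),np.percentile(A[m],[2,50,98],axis=0).round(1))
b=A[m]; f=b[b[:,2]>np.percentile(b[:,2],50)]; print(cv2.minAreaRect(f[:,:2].astype(np.float32)))
E
```

```text
t: 14.2
tool_pos: [0.5497, 0.0634, 0.1523]
eef_rot: [1.751, 1.829, -0.671]
contact_force: [-0.4, -0.7, 0.0]
gripper_width: 0.0595
gripper_force: 0.0
1201 [[-57.  -19.9  41.3]
 [-53.8  -1.6  59.3]
 [-24.   16.4  62. ]]
((-39.287532806396484, -7.0388946533203125), (34.41997528076172, 47.68184280395508), 5.587777137756348)
```

View pics/w5.png

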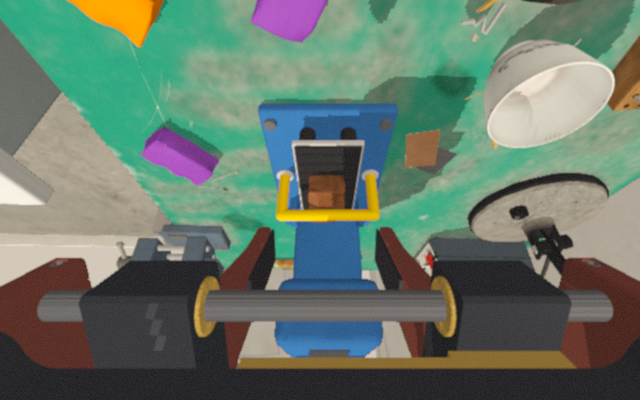

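View pics/s5.png

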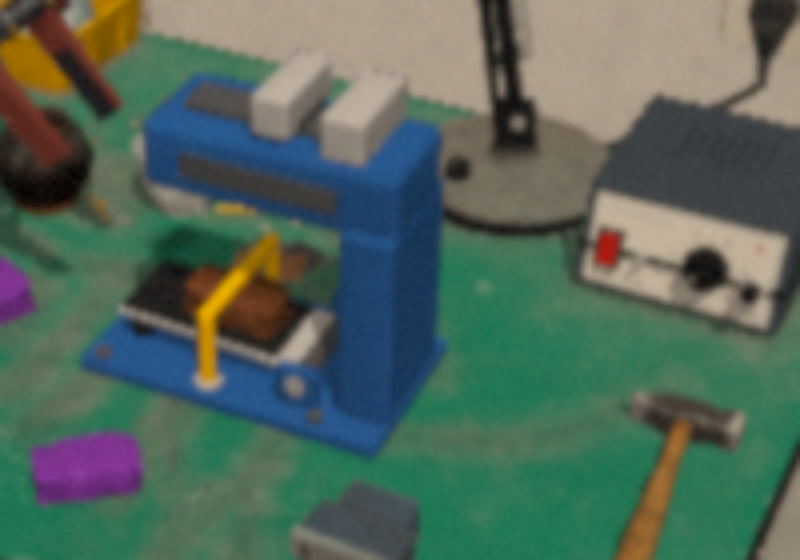

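Both views show the block under the bar and holding the pedal down: wrist (326,190), scene crop (240,300). Its rear end is at clamp x -57, so about 33 of its 70 mm is past the bar, and it is 1.6 mm off centre. The gripper is clear, and the cup and hammer are where they were; the jar, only partly in view, was never near the arm's path.

```bash
python3 -c "
from cell import *
print(sign_off())"
```

```text
the job is handed in; nothing more can be done
None
```

The job is handed in at about 14 s of the 51 s allowed: the block alone holds the pedal down, about 33 of its 70 mm past the bar and about 2 mm off centre, with the gripper clear and the cup, hammer and jar not touched.

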